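# Transfer tested capacitors from the test rack to the packing tray in reverse order

### The arm

A 6-joint arm with a two-finger parallel gripper is mounted at the origin on the work surface. World frame = base frame: x ahead of the robot, y to its left, z up, the work surface at z = 0. Lengths are in m, angles in rad, forces in N, time in s.
With the tool pointing down it reaches from about 0.25 to 0.775 m from the base axis. Payload 4 kg.
Tool frame: the origin (TCP) lies at the very end of the fingers, on their centre line; the grasp point (between the pads) lies 19 mm behind it (robot.pinch_z is the distance from the TCP to the grasp point, in m); z points along the fingers, y is the line along which they close (so a half turn about z gives the same grasp; the last joint's range is limited). The gripper opens to 94 mm and grips with 3 to 60 N. Pads are 16 mm wide; open, the fingers measure 119 mm over their backs; the gripper's body (75 mm by 177 mm) begins 78 mm behind the grasp point.
Start: joints at [-1.388, 0.087, 1.371, -0, 1.684, -0.103], TCP at [0.155, -0.528, 0.206] pointing down, gripper open.
Joint ranges: [-3.1, 3.1], [-0.76, 2.03], [0.27, 2.55], [-1.08, 4.22], [0.17, 2.65], [-2.57, 2.57]. Speed limits (rad/s): [2.79, 2.79, 3.14, 3.14, 3.14, 3.14].

### API

Orientations are given as [roll, pitch, yaw] about the fixed x, y, z axes, in that order (R = Rz(yaw) Ry(pitch) Rx(roll)).
In Python, from bench import robot gives the robot as it stands.
- The arm moves only by the tool arm_command, never from a script. Its argument "targets" is one flat list of numbers, 7 for each row, row after row: the turn, a rotation vector about the tool's x, y, z in degrees, then the shift along the tool's x, y, z in mm, then the closure, from -1 (fully open) to 1 (shut). In form: [ax, ay, az, x, y, z, hand, ax, ay, az, x, y, z, hand, ...]. A call has 1 to 20 rows; each row is the pose to reach, as a shift and turn from the pose commanded when the call began, along the tool's axes at that moment; what a row does not reach only later rows make up. A row lasts 1/10 s, in which the tool goes at most 50 mm and 8.59 degrees, less where a joint would pass 70% of its speed; a pose out of reach is approached as far as the arm can. A call with a gripper value outside its range is refused whole. The fingers move at their own pace and stop on an object; the grip force is fixed at half the most. Time passes only in rows, so rows that repeat a pose let the fingers close. It gives the time, the measured TCP pose, the force, the opening and the grip force at its end, in the units of the state.
- robot.get_obs(): the state, without advancing time (a new reading comes with each control period).
- robot.snapshot(name): name is "side" or "top"; returns a dict with "color" (420x560x3 uint8, red, green, blue), "range_z" (420x560 float32, m along the optical axis (not along the pixel's ray), 0 where there is no reading), "fx", "fy", "cx", "cy" (pixels), "dist_coeffs" ([k1, k2, p1, p2, k3] as OpenCV has them; the pictures are not rectified), "T" (4x4, takes a point from camera to world coordinates). Camera axes: x right, y down, z forward; pixel columns grow to the right and rows downward; lengths in m; the calibration is good to about 2 mm. A picture is of the moment at which its call begins.
- robot.close_job(): hands the job in; it is judged then, once.
The state is a dict: "time": time; "joint_positions": joint angles; "qvel": joint speeds; "joint_torque": joint torques, N m; "tool_pos": TCP position; "ee_rot": TCP orientation; "wrist_force": force on the tool from outside, world axes, zero at the start; "wrist_torque": the same for the moment, N m; "width": finger opening in m; "finger_force": force on a finger pad.
Only numpy, scipy, OpenCV 4.12 (cv2) and the standard library are available. Lean on these libraries where they do the work, as an engineer would, in place of code of your own. Each camera call takes 0.05 s, during which the arm holds its last target. There are 200 camera calls.

### The job

The four coloured capacitors in the aluminium test rack have passed; move them into the black packing tray, one upright in each compartment, in the reverse of their order in the rack: seen from the same side, the one at the left end of the rack goes to the right end of the tray, and so on. Leave them all standing at rest on the tray's floor.

Things in the scene. Friction and masses are not known exactly. Their poses are not given: they have to be found in the camera images.
- cap_blue: Blue can capacitor: an upright cylinder 36 mm in diameter and 70 mm tall, blue sleeve and top, with two small aluminium terminals 5 mm high on the top (14 mm apart); about 110 g, rigid. It stands loose in the blue-tagged test socket at the start. Origin: centre of its underside; z up along its axis.
- cap_green: Green can capacitor: an upright cylinder 36 mm in diameter and 70 mm tall, green sleeve and top, with two small aluminium terminals 5 mm high on the top (14 mm apart); about 110 g, rigid. It stands loose in the green-tagged test socket at the start. Origin: centre of its underside; z up along its axis.
- cap_red: Red can capacitor: an upright cylinder 36 mm in diameter and 70 mm tall, red sleeve and top, with two small aluminium terminals 5 mm high on the top (14 mm apart); about 110 g, rigid. It stands loose in the red-tagged test socket at the start. Origin: centre of its underside; z up along its axis.
- cap_yellow: Yellow can capacitor: an upright cylinder 36 mm in diameter and 70 mm tall, yellow sleeve and top, with two small aluminium terminals 5 mm high on the top (14 mm apart); about 110 g, rigid. It stands loose in the yellow-tagged test socket at the start. Origin: centre of its underside; z up along its axis.
- socket_blue: Grey open-topped test socket fixed on the rack, with a flat blue tag on the board at its -x side; it holds the blue capacitor at the start and marks that capacitor's place in the row. 62 x 62 mm, 16 mm high, walls and floor 4 mm, cavity 54 x 54 mm. Origin: centre of its underside, 10 mm above the table; axes parallel to the rack's.
- socket_green: Grey open-topped test socket fixed on the rack, with a flat green tag on the board at its -x side; it holds the green capacitor at the start and marks that capacitor's place in the row. 62 x 62 mm, 16 mm high, walls and floor 4 mm, cavity 54 x 54 mm. Origin: centre of its underside, 10 mm above the table; axes parallel to the rack's.
- socket_red: Grey open-topped test socket fixed on the rack, with a flat red tag on the board at its -x side; it holds the red capacitor at the start and marks that capacitor's place in the row. 62 x 62 mm, 16 mm high, walls and floor 4 mm, cavity 54 x 54 mm. Origin: centre of its underside, 10 mm above the table; axes parallel to the rack's.
- socket_yellow: Grey open-topped test socket fixed on the rack, with a flat yellow tag on the board at its -x side; it holds the yellow capacitor at the start and marks that capacitor's place in the row. 62 x 62 mm, 16 mm high, walls and floor 4 mm, cavity 54 x 54 mm. Origin: centre of its underside, 10 mm above the table; axes parallel to the rack's.
- rack: Fixed bare aluminium board, 86 mm (x) by 290 mm (y), 10 mm thick, a dark block 30 mm high at each end; the four sockets stand in a row at y = +102, +34, -34, -102 mm, colours in any order. Origin: on the table under the middle of the row; z up, y along the row, within 0.2 rad of the robot's y. May be the nearer or the farther row.
- tray: Fixed black open tray, 62 mm (x) by 276 mm (y), 22 mm high, walls and floor 4 mm, grey liner on the floors; four compartments in a row, each 54 (x) by 64 (y) mm inside, centred at y = +102, +34, -34, -102 mm; empty at the start. Origin: centre of its underside, on the table; z up, y along the row, within 0.2 rad of the robot's y (same sense as the rack). Rows about 170 mm apart.
There are look-alikes about, which are no part of the job. Of the things that look like the cap_green, the middle-sized one is meant.

How it is judged:
At the end, for the whole second after the job is handed in: Each capacitor stands upright (within 0.12 rad), at rest, underside less than 10 mm above the table, within 20 mm along and 14 mm across the row of the centre of the tray compartment that mirrors its own socket's place in the rack (rack +102 -> tray -102, +34 -> -34, and so on) (((y of socket_blue in the frame of rack between 0.082 and 0.122 m and y of cap_blue in the frame of tray between -0.122 and -0.082 m) or (y of socket_blue in the frame of rack between 0.014 and 0.054 m and y of cap_blue in the frame of tray between -0.054 and -0.014 m) or (y of socket_blue in the frame of rack between -0.054 and -0.014 m and y of cap_blue in the frame of tray between 0.014 and 0.054 m) or (y of socket_blue in the frame of rack between -0.122 and -0.082 m and y of cap_blue in the frame of tray between 0.082 and 0.122 m)) and x of cap_blue in the frame of tray between -0.014 and 0.014 m and z of cap_blue in the frame of tray between 0 and 0.01 m and angle between each of cap_blue, cap_green, cap_red, cap_yellow's own z axis and vertical below 0.12 rad and linear speed of each of cap_blue, cap_green, cap_red, cap_yellow below 0.02 m/s and angular speed of each of cap_blue, cap_green, cap_red, cap_yellow below 0.3 rad/s and ((y of socket_green in the frame of rack between 0.082 and 0.122 m and y of cap_green in the frame of tray between -0.122 and -0.082 m) or (y of socket_green in the frame of rack between 0.014 and 0.054 m and y of cap_green in the frame of tray between -0.054 and -0.014 m) or (y of socket_green in the frame of rack between -0.054 and -0.014 m and y of cap_green in the frame of tray between 0.014 and 0.054 m) or (y of socket_green in the frame of rack between -0.122 and -0.082 m and y of cap_green in the frame of tray between 0.082 and 0.122 m)) and x of cap_green in the frame of tray between -0.014 and 0.014 m and z of cap_green in the frame of tray between 0 and 0.01 m and ((y of socket_red in the frame of rack between 0.082 and 0.122 m and y of cap_red in the frame of tray between -0.122 and -0.082 m) or (y of socket_red in the frame of rack between 0.014 and 0.054 m and y of cap_red in the frame of tray between -0.054 and -0.014 m) or (y of socket_red in the frame of rack between -0.054 and -0.014 m and y of cap_red in the frame of tray between 0.014 and 0.054 m) or (y of socket_red in the frame of rack between -0.122 and -0.082 m and y of cap_red in the frame of tray between 0.082 and 0.122 m)) and x of cap_red in the frame of tray between -0.014 and 0.014 m and z of cap_red in the frame of tray between 0 and 0.01 m and ((y of socket_yellow in the frame of rack between 0.082 and 0.122 m and y of cap_yellow in the frame of tray between -0.122 and -0.082 m) or (y of socket_yellow in the frame of rack between 0.014 and 0.054 m and y of cap_yellow in the frame of tray between -0.054 and -0.014 m) or (y of socket_yellow in the frame of rack between -0.054 and -0.014 m and y of cap_yellow in the frame of tray between 0.014 and 0.054 m) or (y of socket_yellow in the frame of rack between -0.122 and -0.082 m and y of cap_yellow in the frame of tray between 0.082 and 0.122 m)) and x of cap_yellow in the frame of tray between -0.014 and 0.014 m and z of cap_yellow in the frame of tray between 0 and 0.01 m); the robot touches nothing.
It also fails if it takes over 93 s, if anything falls off the work surface, if the arm or the gripper's body presses on something with over 40 N, if the wrist force passes 120 N, or if a joint passes its speed limit or range.

## Working session

There is one attempt and no reset: what is moved stays moved. The work goes in short steps, Python scripts to look and compute and a tool call to move; the robot and the scene stay as the last step left them, time stands still between calls to the robot, and variables do not carry over. Pictures are saved under pics/ and viewed, at most 14 in all, crops included, and the job is handed in when it is done.

Besides the shell and the picture viewer there is one more tool, called after "Call:" as name(argument=value, ...) on one line, values as JSON. arm_command: Moves the arm, as the interface text tells. Its arguments: {"type":"object","properties":{"targets":{"type":"array"}},"required":["targets"]}

```bash
mkdir -p pics; cat > h.py <<'E'
import numpy as np, cv2
from bench import robot
def snap(n):
    s=robot.snapshot(n); np.savez('/tmp/%s.npz'%n,**{k:np.asarray(v) for k,v in s.items()}); return s
def load(n): return dict(np.load('/tmp/%s.npz'%n))
def world(s,px,z=None):
    px=np.asarray(px,float).reshape(-1,2); K=np.array([[s['fx'],0,s['cx']],[0,s['fy'],s['cy']],[0,0,1.]])
    u=cv2.undistortPoints(px.reshape(-1,1,2),K,np.asarray(s['dist_coeffs'],float)).reshape(-1,2)
    r=np.c_[u,np.ones(len(u))]; T=np.asarray(s['T'])
    if z is None:
        d=s['range_z'][px[:,1].astype(int),px[:,0].astype(int)]
        return (r*d[:,None])@T[:3,:3].T+T[:3,3]
    w=r@T[:3,:3].T; return T[:3,3]+w*((z-T[2,3])/w[:,2])[:,None]
E
python3 - <<'E'
from h import *
for n in('top','side'):
    s=snap(n); cv2.imwrite('pics/%s0.png'%n,cv2.cvtColor(s['color'],cv2.COLOR_RGB2BGR)); print(n,np.round(s['T'],3).tolist(),s['fx'])
E
```

```text
top [[0.017, -0.999, 0.038, 0.458], [-1.0, -0.017, -0.002, -0.058], [0.003, -0.038, -0.999, 0.693], [0.0, 0.0, 0.0, 1.0]] 419.2845314541768
side [[0.976, -0.136, 0.168, 0.345], [-0.216, -0.617, 0.757, -0.811], [0.0, -0.775, -0.631, 0.676], [0.0, 0.0, 0.0, 1.0]] 543.7000309710066
```

View pics/top0.png

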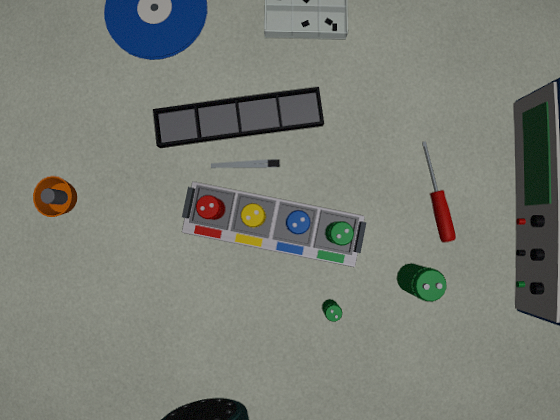

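View pics/side0.png

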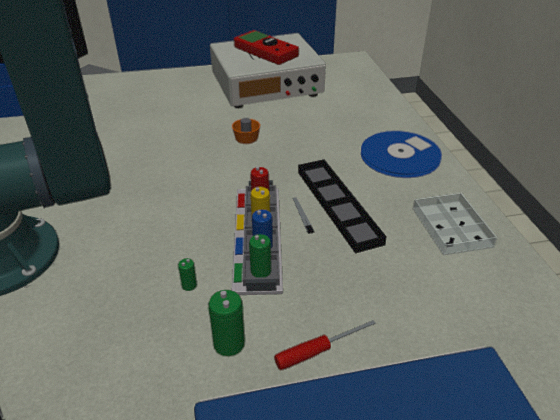

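The image's up direction is +x and left is +y. The rack is the nearer row and holds, from +y (left): red (209,207), yellow (253,215), blue (298,222), green (341,233). The empty tray spans (153–324, 87–148).

There are three green candidates: large at (428,284), small at (333,312), and a middle-sized one at (341,233). The last one stands in the green-tagged socket, so it is the one meant. I'll confirm it in a crop while measuring.

```bash
python3 - <<'E'
from h import *
s=load('top'); c=s['color']; 
cv2.imwrite('pics/crop1.png',cv2.cvtColor(cv2.resize(c[190:330,280:460],None,fx=4,fy=4,interpolation=cv2.INTER_CUBIC),cv2.COLOR_RGB2BGR))
v,u=np.mgrid[0:420,0:560]; px=np.c_[u.ravel(),v.ravel()]
W=world(s,px).reshape(420,560,3)
m=s['range_z']>0
out={}
for n,(x,y) in dict(red=(209,207),yellow=(253,215),blue=(298,222),green=(341,233),big=(428,284),small=(333,312)).items():
    b=np.zeros_like(m); b[y-25:y+25,x-25:x+25]=1; b&=m
    zt=W[y-2:y+3,x-2:x+3,2]; h=np.median(zt)
    k=b&(abs(W[...,2]-h)<0.006)
    P=W[k][:,:2].astype(np.float32); (cx,cy),r=cv2.minEnclosingCircle(P)
    p2=world(s,np.argwhere(k)[:,::-1],h)[:,:2].mean(0)
    print(n,'topz',round(float(h),4),'centre',np.round([cx,cy],4),'diam',round(2*r,4),'mean',np.round(P.mean(0),4),np.round(p2,4))
# tray: black rim
dark=(c.max(2)<45); b=np.zeros_like(m); b[80:155,145:335]=1
k=b&dark&(abs(W[...,2]-.022)<.006)
for nm,k in(('tray',k),('rack',(u>175)&(u<372)&(v>175)&(v<272)&(abs(W[...,2]-.026)<.006))):
    R=cv2.minAreaRect((world(s,np.argwhere(k)[:,::-1],.022 if nm=='tray' else .026)[:,:2]*1000).astype(np.float32)); print(nm,k.sum(),R)
o=robot.get_obs(); print(o['tool_pos'],o['ee_rot'],o['width'])
E
```

```text
red topz 0.0842 centre [0.4851 0.0453] diam 0.0358 mean [0.485  0.0447] [0.485  0.0446]
yellow topz 0.0836 centre [ 0.4743 -0.0211] diam 0.0359 mean [ 0.4741 -0.0214] [ 0.4741 -0.0214]
blue topz 0.0835 centre [ 0.4652 -0.0883] diam 0.0356 mean [ 0.4652 -0.0877] [ 0.4652 -0.0877]
green topz 0.0839 centre [ 0.4496 -0.1509] diam 0.0363 mean [ 0.4498 -0.1504] [ 0.4498 -0.1503]
big topz 0.0956 centre [ 0.3762 -0.2804] diam 0.0498 mean [ 0.377  -0.2787] [ 0.3771 -0.2785]
small topz 0.0525 centre [ 0.3267 -0.1456] diam 0.0268 mean [ 0.3271 -0.1451] [ 0.3272 -0.145 ]
tray 1295 ((635.2843017578125, 10.734359741210938), (63.34675979614258, 274.27801513671875), 8.51272201538086)
rack 1999 ((468.77777099609375, -51.1298828125), (291.3533935546875, 62.130760192871094), 79.5951156616211)
[ 0.154959   -0.52718507  0.20441017] [-3.13956060e+00 -2.19954060e-04  2.85797484e-01] 0.09384296202536953
```

View pics/crop1.png

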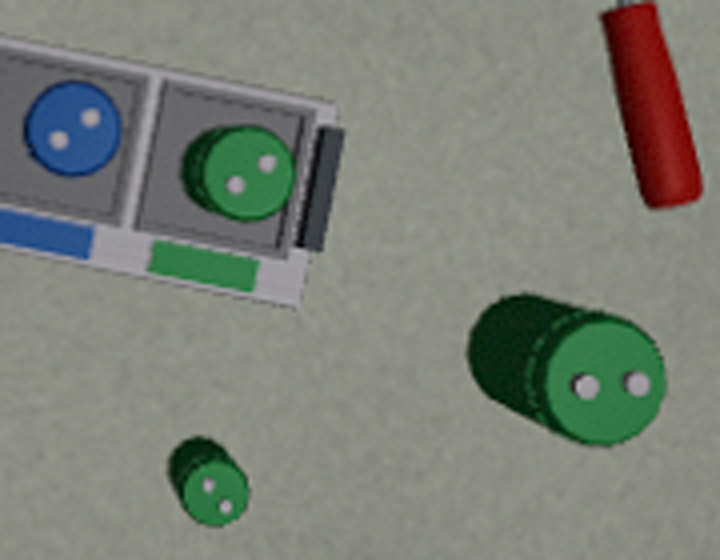

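The crop confirms it: the green cap in the green-tagged socket, 36 mm across, is the middle one of 50, 36 and 27 mm. Rack yaw is about −10.3° and tray yaw about +8.5°. Mirrored targets in the tray: green +102, blue +34, yellow −34, red −102.

```bash
cat > plan.py <<'E'
import numpy as np
caps=dict(green=(.4497,-.1506),blue=(.4652,-.088),yellow=(.4742,-.0213),red=(.485,.0449))
t=np.radians(8.5); slot={n:(.6353-np.sin(t)*y,.0107+np.cos(t)*y) for n,y in dict(green=.102,blue=.034,yellow=-.034,red=-.102).items()}
def rel(a,b):  # a,b=(x,y,yaw deg): turn az deg, shift mm along tool x,y
    w=np.radians(a[2]); d=np.subtract(b[:2],a[:2])*1000
    return [round(v,1) for v in (a[2]-b[2], d@[np.cos(w),np.sin(w)], d@[np.sin(w),-np.cos(w)])]
E
python3 - <<'E'
from plan import *
p=(.155,-.528,16.4)
for n in caps:
    a=(*caps[n],79.7); b=(*slot[n],98.5); print(n,'pick',rel(p,a),'place',rel(a,b)); p=b
E
```

```text
green pick [-63.3, np.float64(389.3), np.float64(-278.8)] place [-18.8, np.float64(288.4), np.float64(120.9)]
blue pick [18.8, np.float64(-174.5), np.float64(-182.8)] place [-18.8, np.float64(159.7), np.float64(138.8)]
yellow pick [18.8, np.float64(-41.8), np.float64(-164.1)] place [-18.8, np.float64(28.1), np.float64(163.7)]
red pick [18.8, np.float64(90.0), np.float64(-143.6)] place [-18.8, np.float64(-103.3), np.float64(186.9)]
```

Call:
arm_command(targets=[0,0,-8,40,-28,0,-1,0,0,-16,80,-57,0,-1,0,0,-24,120,-86,0,-1,0,0,-32,160,-114,5,-1,0,0,-40,200,-143,10,-1,0,0,-48,240,-172,20,-1,0,0,-56,280,-200,30,-1,0,0,-63.3,320,-229,40,-1,0,0,-63.3,355,-254,50,-1,0,0,-63.3,380,-272,56,-1,0,0,-63.3,389,-279,56,-1,0,0,-63.3,389,-279,56,-1,0,0,-63.3,389,-279,56,-1,0,0,-63.3,389,-279,56,-1])

```text
time: 1.5
tool_pos: [0.4492, -0.1518, 0.1499]
ee_rot: [3.141, 0.001, 1.389]
wrist_force: [-0.3, 0.8, 0.8]
width: 0.094
finger_force: 0.0
```

Call:
arm_command(targets=[0,0,0,1,0,25,-1,0,0,0,1,0,55,-1,0,0,0,1,0,85,-1,0,0,0,1,0,100,-1,0,0,0,1,0,105,-1,0,0,0,1,0,105,1,0,0,0,1,0,105,1,0,0,0,1,0,105,1,0,0,0,1,0,105,1,0,0,0,1,0,105,1,0,0,0,1,0,105,1,0,0,0,1,0,105,1,0,0,0,1,0,105,1])

```text
time: 2.8
tool_pos: [0.4498, -0.1493, 0.0445]
ee_rot: [-3.141, 0.0, 1.391]
wrist_force: [-0.4, 0.3, 0.5]
width: 0.0353
finger_force: 30.0
```

Call:
arm_command(targets=[0,0,0,0,0,-15,1,0,0,0,0,0,-40,1,0,0,0,0,0,-70,1,0,0,0,0,0,-95,1,0,0,-2,15,6,-105,1,0,0,-5,45,19,-105,1,0,0,-8,85,36,-105,1,0,0,-11,125,53,-105,1,0,0,-14,165,69,-105,1,0,0,-17,205,86,-105,1,0,0,-18.8,240,101,-105,1,0,0,-18.8,265,111,-105,1,0,0,-18.8,280,118,-105,1,0,0,-18.8,287,121,-105,1,0,0,-18.8,287,121,-105,1,0,0,-18.8,287,121,-105,1,0,0,-18.8,287,121,-105,1])

```text
time: 4.5
tool_pos: [0.6199, 0.1103, 0.1496]
ee_rot: [-3.141, 0.0, 1.718]
wrist_force: [-0.1, -0.1, -0.6]
width: 0.0353
finger_force: 30.0
```

```bash
python3 - <<'E'
from h import *
s=snap('side'); cv2.imwrite('pics/side1.png',cv2.cvtColor(s['color'],cv2.COLOR_RGB2BGR))
E
```

```text
(no output)
```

View pics/side1.png

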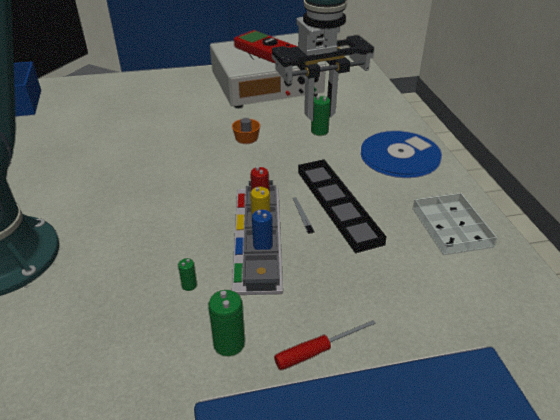

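The green cap is held upright at (320,115), above the far tray slot at (316,170). Lowering and releasing.

Call:
arm_command(targets=[0,0,0,1,0,20,1,0,0,0,1,0,45,1,0,0,0,1,0,70,1,0,0,0,1,0,92,1,0,0,0,1,0,104,1,0,0,0,1,0,110,1,0,0,0,1,0,114,1,0,0,0,1,0,114,1,0,0,0,1,0,114,1,0,0,0,1,0,114,0.2,0,0,0,1,0,114,0,0,0,0,1,0,114,-1,0,0,0,1,0,114,-1,0,0,0,1,0,114,-1,0,0,0,1,0,114,-1,0,0,0,1,0,114,-1])

```text
time: 6.15
tool_pos: [0.6201, 0.1123, 0.0354]
ee_rot: [-3.142, 0.0, 1.719]
wrist_force: [-0.1, -0.7, -0.6]
width: 0.082
finger_force: 0.0
```

Call:
arm_command(targets=[0,0,0,0,0,-20,-1,0,0,0,0,0,-50,-1,0,0,0,0,0,-85,-1,0,0,0,0,0,-110,-1,0,0,2,-10,-10,-114,-1,0,0,6,-35,-36,-114,-1,0,0,10,-65,-68,-114,-1,0,0,14,-95,-99,-114,-1,0,0,17,-125,-130,-114,-1,0,0,18.8,-150,-156,-114,-1,0,0,18.8,-168,-175,-114,-1,0,0,18.8,-176,-183,-114,-1,0,0,18.8,-176,-183,-114,-1,0,0,18.8,-176,-183,-114,-1,0,0,18.8,-176,-183,-114,-1])

```text
time: 7.65
tool_pos: [0.4655, -0.088, 0.1491]
ee_rot: [-3.141, -0.0, 1.392]
wrist_force: [0.6, -1.2, 0.1]
width: 0.094
finger_force: 0.0
```

```bash
python3 - <<'E'
from h import *
s=snap('side'); cv2.imwrite('pics/side2.png',cv2.cvtColor(s['color'],cv2.COLOR_RGB2BGR))
E
```

```text
(no output)
```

View pics/side2.png

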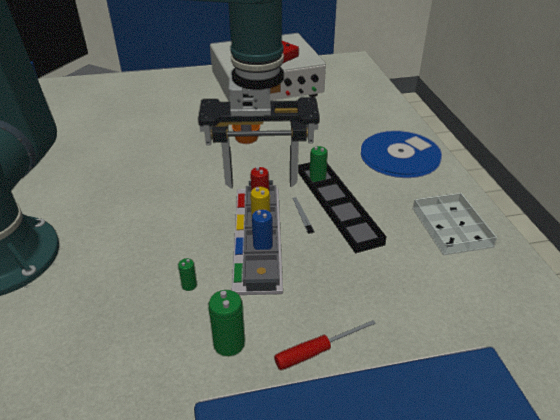

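The green cap stands upright in the far compartment at (318,164), and the gripper is above blue. Descending.

Call:
arm_command(targets=[0,0,0,0,0,25,-1,0,0,0,0,0,55,-1,0,0,0,0,0,85,-1,0,0,0,0,0,100,-1,0,0,0,0,0,105,-1,0,0,0,0,0,105,1,0,0,0,0,0,105,1,0,0,0,0,0,105,1,0,0,0,0,0,105,1,0,0,0,0,0,105,1,0,0,0,0,0,105,1,0,0,0,0,0,105,1,0,0,0,0,0,105,1])

```text
time: 9.0
tool_pos: [0.465, -0.0888, 0.0445]
ee_rot: [-3.142, 0.0, 1.391]
wrist_force: [-0.6, -0.5, 1.7]
width: 0.0356
finger_force: 30.0
```

Call:
arm_command(targets=[0,0,0,0,0,-15,1,0,0,0,0,0,-40,1,0,0,0,0,0,-70,1,0,0,0,0,0,-95,1,0,0,-2,10,9,-105,1,0,0,-5,30,26,-105,1,0,0,-9,55,48,-105,1,0,0,-13,85,74,-105,1,0,0,-16,115,100,-105,1,0,0,-18.8,140,122,-105,1,0,0,-18.8,155,134,-105,1,0,0,-18.8,160,139,-105,1,0,0,-18.8,160,139,-105,1,0,0,-18.8,160,139,-105,1,0,0,-18.8,160,139,-105,1])

```text
time: 10.5
tool_pos: [0.6298, 0.0428, 0.1497]
ee_rot: [-3.141, 0.0, 1.718]
wrist_force: [-0.7, -0.1, -1.1]
width: 0.0357
finger_force: 30.0
```

Call:
arm_command(targets=[0,0,0,1,0,20,1,0,0,0,1,0,45,1,0,0,0,1,0,70,1,0,0,0,1,0,92,1,0,0,0,1,0,104,1,0,0,0,1,0,110,1,0,0,0,1,0,114,1,0,0,0,1,0,114,1,0,0,0,1,0,114,1,0,0,0,1,0,114,0.2,0,0,0,1,0,114,0,0,0,0,1,0,114,-1,0,0,0,1,0,114,-1,0,0,0,1,0,114,-1,0,0,0,1,0,114,-1,0,0,0,1,0,114,-1])

```text
time: 12.1
tool_pos: [0.6303, 0.0447, 0.0354]
ee_rot: [-3.142, 0.0, 1.719]
wrist_force: [0.4, 0.2, 0.4]
width: 0.0821
finger_force: 0.0
```

Call:
arm_command(targets=[0,0,0,0,0,-20,-1,0,0,0,0,0,-50,-1,0,0,0,0,0,-85,-1,0,0,0,0,0,-110,-1,0,0,2,-3,-12,-114,-1,0,0,6,-10,-40,-114,-1,0,0,10,-19,-75,-114,-1,0,0,14,-28,-110,-114,-1,0,0,17,-36,-140,-114,-1,0,0,18.8,-41,-157,-114,-1,0,0,18.8,-43,-164,-114,-1,0,0,18.8,-43,-164,-114,-1,0,0,18.8,-43,-164,-114,-1,0,0,18.8,-43,-164,-114,-1])

```text
time: 13.5
tool_pos: [0.475, -0.0217, 0.1491]
ee_rot: [-3.141, -0.0, 1.391]
wrist_force: [-1.0, -0.1, 0.3]
width: 0.094
finger_force: 0.0
```

```bash
python3 - <<'E'
from h import *
s=snap('side'); cv2.imwrite('pics/side3.png',cv2.cvtColor(s['color'],cv2.COLOR_RGB2BGR))
E
```

```text
(no output)
```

View pics/side3.png

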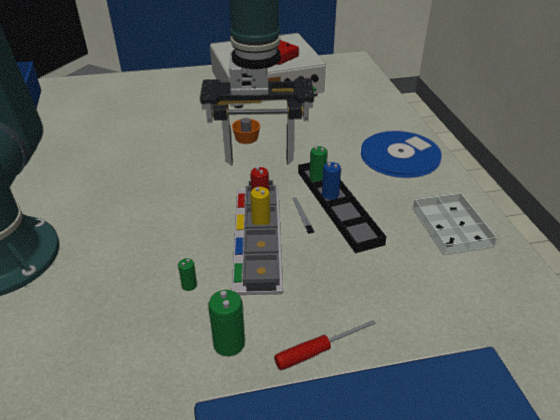

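Green (318,163) and blue (332,181) stand upright in their compartments. Next is yellow.

Call:
arm_command(targets=[0,0,0,0,0,25,-1,0,0,0,0,0,55,-1,0,0,0,0,0,85,-1,0,0,0,0,0,100,-1,0,0,0,0,0,105,-1,0,0,0,0,0,105,1,0,0,0,0,0,105,1,0,0,0,0,0,105,1,0,0,0,0,0,105,1,0,0,0,0,0,105,1,0,0,0,0,0,105,1,0,0,0,0,0,105,1,0,0,0,0,0,105,1])

```text
time: 14.85
tool_pos: [0.4743, -0.022, 0.0445]
ee_rot: [-3.141, 0.0, 1.391]
wrist_force: [-0.6, -0.3, 1.1]
width: 0.0354
finger_force: 30.0
```

Call:
arm_command(targets=[0,0,0,0,0,-15,1,0,0,0,0,0,-40,1,0,0,0,0,0,-70,1,0,0,0,0,0,-95,1,0,0,-2,2,10,-105,1,0,0,-5,5,30,-105,1,0,0,-9,10,60,-105,1,0,0,-13,16,92,-105,1,0,0,-16,21,124,-105,1,0,0,-18.8,25,147,-105,1,0,0,-18.8,28,160,-105,1,0,0,-18.8,28,164,-105,1,0,0,-18.8,28,164,-105,1,0,0,-18.8,28,164,-105,1,0,0,-18.8,28,164,-105,1])

```text
time: 16.35
tool_pos: [0.6402, -0.0238, 0.1497]
ee_rot: [-3.141, 0.0, 1.719]
wrist_force: [-0.2, -1.1, -1.7]
width: 0.0351
finger_force: 30.0
```

Call:
arm_command(targets=[0,0,0,1,0,20,1,0,0,0,1,0,45,1,0,0,0,1,0,70,1,0,0,0,1,0,92,1,0,0,0,1,0,104,1,0,0,0,1,0,110,1,0,0,0,1,0,114,1,0,0,0,1,0,114,1,0,0,0,1,0,114,1,0,0,0,1,0,114,0.2,0,0,0,1,0,114,0,0,0,0,1,0,114,-1,0,0,0,1,0,114,-1,0,0,0,1,0,114,-1,0,0,0,1,0,114,-1,0,0,0,1,0,114,-1])

```text
time: 17.95
tool_pos: [0.6407, -0.0229, 0.0354]
ee_rot: [-3.142, 0.0, 1.719]
wrist_force: [-0.7, -0.7, 0.7]
width: 0.0821
finger_force: 0.0
```

Call:
arm_command(targets=[0,0,0,0,0,-20,-1,0,0,0,0,0,-50,-1,0,0,0,0,0,-85,-1,0,0,0,0,0,-110,-1,0,0,2,6,-10,-114,-1,0,0,6,20,-32,-114,-1,0,0,10,40,-65,-114,-1,0,0,14,60,-97,-114,-1,0,0,17,76,-123,-114,-1,0,0,18.8,86,-139,-114,-1,0,0,18.8,89,-144,-114,-1,0,0,18.8,89,-144,-114,-1,0,0,18.8,89,-144,-114,-1,0,0,18.8,89,-144,-114,-1])

```text
time: 19.35
tool_pos: [0.486, 0.0435, 0.1493]
ee_rot: [3.141, 0.0, 1.39]
wrist_force: [0.4, 0.4, 0.8]
width: 0.0942
finger_force: 0.0
```

```bash
python3 - <<'E'
from h import *
s=snap('side'); cv2.imwrite('pics/side4.png',cv2.cvtColor(s['color'],cv2.COLOR_RGB2BGR))
E
```

```text
(no output)
```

View pics/side4.png

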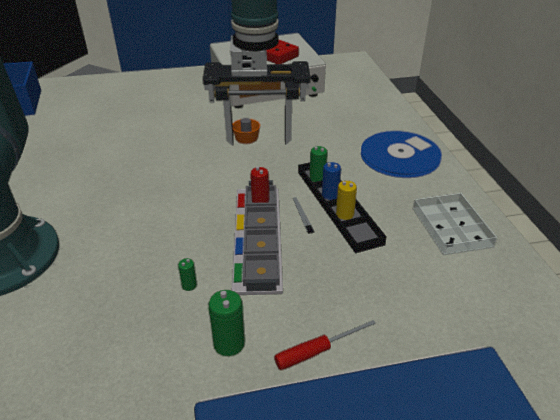

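Yellow (347,200) is upright in the third compartment. Last is red.

Call:
arm_command(targets=[0,0,0,0,0,25,-1,0,0,0,0,0,55,-1,0,0,0,0,0,85,-1,0,0,0,0,0,100,-1,0,0,0,0,0,105,-1,0,0,0,0,0,105,1,0,0,0,0,0,105,1,0,0,0,0,0,105,1,0,0,0,0,0,105,1,0,0,0,0,0,105,1,0,0,0,0,0,105,1,0,0,0,0,0,105,1,0,0,0,0,0,105,1])

```text
time: 20.7
tool_pos: [0.4851, 0.044, 0.0445]
ee_rot: [3.142, 0.0, 1.391]
wrist_force: [-0.8, 0.5, 0.4]
width: 0.0356
finger_force: 30.0
```

Call:
arm_command(targets=[0,0,0,0,0,-15,1,0,0,0,0,0,-40,1,0,0,0,0,0,-70,1,0,0,0,0,0,-95,1,0,0,-2,-6,10,-105,1,0,0,-5,-17,30,-105,1,0,0,-9,-34,61,-105,1,0,0,-13,-54,97,-105,1,0,0,-16,-74,133,-105,1,0,0,-18.8,-91,164,-105,1,0,0,-18.8,-101,182,-105,1,0,0,-18.8,-103,187,-105,1,0,0,-18.8,-103,187,-105,1,0,0,-18.8,-103,187,-105,1,0,0,-18.8,-103,187,-105,1])

```text
time: 22.2
tool_pos: [0.65, -0.0898, 0.1498]
ee_rot: [-3.142, -0.0, 1.72]
wrist_force: [0.2, -0.8, -1.4]
width: 0.0353
finger_force: 30.0
```

Then I'll retreat up and towards the base so the top view is clear.

Call:
arm_command(targets=[0,0,0,0,0,20,1,0,0,0,0,0,45,1,0,0,0,0,0,70,1,0,0,0,0,0,92,1,0,0,0,0,0,104,1,0,0,0,0,0,110,1,0,0,0,0,0,114,1,0,0,0,0,0,114,1,0,0,0,0,0,114,1,0,0,0,0,0,114,0.2,0,0,0,0,0,114,0,0,0,0,0,0,114,-1,0,0,0,0,0,114,-1,0,0,0,0,0,114,-1,0,0,0,0,0,114,-1,0,0,0,0,0,114,-1])

```text
time: 23.8
tool_pos: [0.6506, -0.0909, 0.0354]
ee_rot: [-3.141, 0.0, 1.719]
wrist_force: [-0.3, -0.1, 0.5]
width: 0.0824
finger_force: 0.0
```

Call:
arm_command(targets=[0,0,0,0,0,-20,-1,0,0,0,0,0,-50,-1,0,0,0,0,0,-85,-1,0,0,0,0,0,-120,-1,0,0,0,0,-20,-150,-1,0,0,0,0,-50,-165,-1,0,0,0,0,-85,-165,-1,0,0,0,0,-120,-165,-1,0,0,0,0,-160,-165,-1,0,0,0,0,-200,-165,-1,0,0,0,0,-240,-165,-1,0,0,0,0,-270,-165,-1,0,0,0,0,-300,-165,-1,0,0,0,0,-320,-165,-1,0,0,0,0,-330,-165,-1,0,0,0,0,-330,-165,-1,0,0,0,0,-330,-165,-1])

```text
time: 25.5
tool_pos: [0.3248, -0.1396, 0.2006]
ee_rot: [3.141, 0.0, 1.719]
wrist_force: [-0.6, -0.8, 0.5]
width: 0.094
finger_force: 0.0
```

```bash
python3 - <<'E'
from h import *
from plan import slot
s=snap('top'); c=s['color']; cv2.imwrite('pics/top5.png',cv2.cvtColor(c,cv2.COLOR_RGB2BGR))
v,u=np.mgrid[0:420,0:560]; W=world(s,np.c_[u.ravel(),v.ravel()]).reshape(420,560,3)
t=np.radians(8.5)
for n,q in slot.items():
    k=(np.hypot(W[...,0]-q[0],W[...,1]-q[1])<.03)&(W[...,2]>.066)&(W[...,2]<.09)
    m=W[k]; d=m[:,:2].mean(0)-q; print(n,k.sum(),'z',m[:,2].min().round(4),np.median(m[:,2]).round(4),m[:,2].max().round(4),'across/along mm',np.round(1000*np.array([d@[np.cos(t),np.sin(t)],d@[-np.sin(t),np.cos(t)]]),1),np.median(c[k],0))
E
```

```text
green 427 z 0.0662 0.0734 0.0807 across/along mm [-0.7 -2.8] [ 25. 104.  49.]
blue 444 z 0.0662 0.0736 0.0806 across/along mm [-0.2  1.1] [ 21.  63. 123.]
yellow 444 z 0.0663 0.0734 0.0808 across/along mm [-0.3  0.9] [163. 143.  14.]
red 447 z 0.0662 0.0735 0.0799 across/along mm [0.1 1.6] [138.  25.  20.]
```

View pics/top5.png

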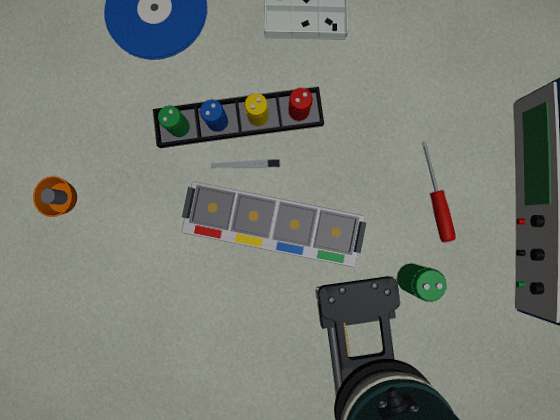

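All four stand upright on the tray floor in reverse order: green (171,118), blue (212,113), yellow (257,107), red (300,102). Each is within 3 mm of its compartment's centre. The arm is clear, so I'm handing in.

```bash
python3 -c "
from bench import robot
print(robot.close_job())"
```

```text
the job is handed in; nothing more can be done
None
```

The four capacitors now stand upright in the tray in reverse order (green, blue, yellow, red from the +y end), each measured within 3 mm of its compartment centre, and the job was handed in after about 26 s; it returned no verdict.

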